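Slide the thin circle template off the slab and store it on its post

ROBOT

A 6-joint arm with a two-finger parallel gripper is mounted at the origin on the work surface. World frame = base frame: x ahead of the robot, y to its left, z up, the work surface at z = 0. Lengths are in m, angles in rad, forces in N, time in s.
With the tool pointing down it reaches from about 0.3 to 0.775 m from the base axis. Payload 14.6 kg.
Tool frame: the origin (TCP) lies at the centre of the arm's flange, where the gripper is bolted on; the fingertips stand 199 mm ahead of it and the grasp point (between the pads) lies 180 mm ahead of it; z points along the fingers, y is the line along which they close (so a half turn about z gives the same grasp; the last joint's range is limited). The gripper opens to 94 mm and grips with 3 to 60 N. Pads are 16 mm wide; open, the fingers measure 119 mm over their backs; the gripper's body (75 mm by 177 mm) begins 78 mm behind the grasp point.
Start: joints at [-1.399, 0.3, 1.521, -0, 1.321, -0.067], TCP at [0.13, -0.534, 0.405] pointing down, gripper open.
Joint ranges: [-3.03, 3.03], [-0.79, 2.21], [0.23, 2.52], [-1.04, 4.18], [0, 3.07], [-2.55, 2.55]. Speed limits (rad/s): [2.22, 2.22, 2.57, 3.14, 3.14, 3.14].

INTERFACE

Orientations are given as [roll, pitch, yaw] about the fixed x, y, z axes, in that order (R = Rz(yaw) Ry(pitch) Rx(roll)).
In Python, from station import ctrl gives the robot as it stands. The module is installed in compiled form; this text tells all that it offers.
- The arm moves only by the tool servo_tool, never from a script. Its argument "motion" is a list of rows, each a list of 5 numbers: the closure, from 0 (fully open) to 1 (shut), then the shift along the world's x, y, z in cm, then the turn about the world's z in degrees. A call has 1 to 20 rows; each row is the pose to reach, as a shift and turn from the pose commanded when the call began; what a row does not reach only later rows make up. A row lasts 1/8 s, in which the tool goes at most 62.5 mm and 10.7 degrees, less where a joint would pass 70% of its speed; a pose out of reach is approached as far as the arm can. A call with a gripper value outside its range is refused whole. The fingers move at their own pace and stop on an object; "squeeze" is the grip in N (left out, the last holds). Time passes only in rows, so rows that repeat a pose let the fingers close. It gives the time, the measured TCP pose, the force, the opening and the grip force at its end, in the units of the state.
- ctrl.get_obs(): the state, without advancing time (a new reading comes with each control period).
- ctrl.camera(name): name is "scene" or "side" or "wrist"; returns a dict with "image" (384x512x3 uint8, red, green, blue), "fx", "fy", "cx", "cy" (pixels), "dist" ([k1, k2, p1, p2, k3] as OpenCV has them; the pictures are not rectified), "camera_from_world" (4x4, takes a point from world to camera coordinates); the wrist camera has in their place "hand_eye" (4x4, takes a point from camera to tool coordinates, whose origin is the TCP and whose axes are the flange's). Camera axes: x right, y up, looking along -z (the intrinsics and any distortion apply to the point x, -y, -z); pixel columns grow to the right and rows downward; lengths in m; the calibration is good to about 2 mm. A picture is of the moment at which its call begins: read the wrist's pose just before it. There is no depth.
- ctrl.hand_in(): hands the job in; it is judged then, once.
The state is a dict: "time_s": time; "qpos": joint angles; "joint_vel": joint speeds; "tau": joint torques, N m; "ee_pos": TCP position; "eef_rot": TCP orientation; "force": force on the tool from outside, world axes, zero at the start; "moment": the same for the moment, N m; "grip_width": finger opening in m; "grip_force": force on a finger pad.
Only numpy, scipy, OpenCV 4.12 (cv2) and the standard library are available. Lean on these libraries where they do the work, as an engineer would, in place of code of your own. Each camera call takes 0.05 s, during which the arm holds its last target. There are 200 camera calls.

TASK

The thin metal circle template lies flat on the waxed wooden slab, too thin to pick up there. A spring hold-down bar rests on its ring, so press firmly enough that it does not slip under the fingertips, but with less than 25 N, or the wax gets scored, and slide it out until a good part of its blue handle, some 4 cm, sticks out over the sawn end of the slab while it still lies flat; then grip the handle by its two sides there, lift the template clear, and lower its ring over the blue post until it lies flat on the post's wooden foot and let go. Do not let it fall, and leave the pencil, tools and other things where they are.

Things in the scene. Friction and masses are not known exactly. Their poses are not given: they have to be found in the camera images.
- ring_center (a point): centre of the template's ring, half-way up its thickness. The template is a flat rigid 2.5 mm plate: a bare aluminium ring (outer diameter 90 mm, hole 32 mm) with a straight blue handle 44 mm wide that runs from the ring along the template's -x to 125 mm from the ring's centre; z is up. Solid metal from the hole's rim to the handle's end
- handle_end (a point): middle of the free end of the template's handle, half-way up its thickness; same axes. At the start the handle points towards the slab's sawn end, its end 20 to 70 mm short of it
- template: the whole template, 50 to 100 g; origin at the centre of the ring's underside, axes as above; centre of mass about 30 mm from the ring's centre towards the handle. It lies flat on the slab and slides on the wax with a friction coefficient of about 0.2, under the bar with 0.6; shut fingertips pressed on its top grip it with about 0.7
- bar_mid (a point): middle of the underside of a dark round hold-down bar (14 mm thick, 224 mm long along the slab's y, black knobs near its ends reach 32 mm above its underside), above the slab's x = 30 mm; springs press it straight down on the template's ring with about 4 N. The template must be pulled out from under it: below some 10 N of fingertip pressure the fingertips just slip over it; 14 to 20 N is right
- slab: fixed pale wooden slab with dark bark along two sides, rigid and hard: 300 mm along its x, 270 mm along its y, 60 mm thick; origin at the centre of its underside. It is propped level on two dark packing strips 6 to 22 mm above the bench. Its straight sawn end is the upright face at its x = -150 mm
- sawn_edge (a point): middle of the upper edge of the slab's sawn end, on the slab's top surface; same axes as the slab: its -x points out over the edge
- post_blue_seat (a point): on the axis of the blue storage post, at the top of its wooden foot, where the template's underside shall rest. Fixed stand: wooden foot of 72 mm diameter and 50 mm high (its lowest 16 mm flare out to 110 mm), and on it an upright blue post of 20 mm diameter, 45 mm tall, tapered over its upper 13 mm
- post_yellow_seat (a point): the same point of the yellow storage post, which is alike but yellow and already holds a 6 mm plywood ring of 100 mm diameter; not to be used. The two stands may be in either order
- pencil: yellow pencil, 130 x 8 x 8 mm, lying on the slab near the end away from the sawn end; origin on its underside
- sanding_block: cork sanding block 110 x 65 x 45 mm; origin at the centre of its underside
- glue: yellow glue bottle, 60 mm diameter, 170 mm tall; origin at the centre of its underside
- square: carpenter's try square, wooden stock 100 mm, steel blade 170 mm; origin under the stock
- mallet: hammer lying on the bench; origin under its middle
- brush_cup: blue ceramic cup, 80 mm wide, 90 mm tall; origin at the centre of its underside
Mind the look-alikes: they are no part of the job. Leave any pink look-alike of the part that bears post_blue_seat alone.

How it is judged:
On the way, in this order (a step that is already met when the one before it is completed fails the run):
1. the template lies flat and still on the slab with its handle's end at least 28 mm out over the sawn end (x of handle_end in the frame of sawn_edge below -0.028 m and angle between ring_center's own z axis and vertical below 0.06 rad and z of ring_center in the frame of sawn_edge below 0.004 m and x of ring_center in the frame of sawn_edge above 0.02 m and linear speed of template below 0.01 m/s), for 0.2 s.
2. the template is lifted clear of the slab, between the fingers (z of ring_center in the frame of sawn_edge above 0.015 m and contact force between the fingers and template above 1 N and contact force between slab and template below 0.01 N), for 0.2 s.
At the end, for the whole second after the job is handed in: the template is released and at rest on the blue post's foot: ring centre within 9 mm of the post's axis and within 5 mm of the seat's height, lying flat within 0.08 rad; bystanders not moved more than 25 mm (horizontal distance between ring_center and post_blue_seat below 0.009 m and z of ring_center in the frame of post_blue_seat between -0.004 and 0.005 m and angle between ring_center's own z axis and vertical below 0.08 rad and linear speed of template below 0.02 m/s); the robot touches nothing.
It fails at once if the robot presses on the slab with more than 25 N, directly or through the template (34 N between template and slab with its bar: the bar's 4 N counts above and below, and the weight) (contact force between template and slab above 34 N or contact force between the arm and slab above 25 N).
It fails at once if the template falls to the bench (height (world z) of ring_center below 0.035 m).
It fails at once if a bystander is moved by more than 25 mm (distance of any of pencil, sanding_block, glue, square, mallet, brush_cup from where it was at the start of the episode above 0.025 m).
It also fails if it takes over 72 s, if anything falls off the work surface, if the arm or the gripper's body presses on something with over 40 N, if the wrist force passes 120 N, or if a joint passes its speed limit or range.

## Working session

There is one attempt and no reset: what is moved stays moved. The work goes in short steps, Python scripts to look and compute and a tool call to move; the robot and the scene stay as the last step left them, time stands still between calls to the robot, and variables do not carry over. Pictures are saved under pics/ and viewed, at most 10 in all, crops included, and the job is handed in when it is done.

Besides the shell and the picture viewer there is one more tool, called after ">>>" as name(argument=value, ...) on one line, values as JSON. servo_tool: Moves the arm, as the interface text tells. Its arguments: {"type":"object","properties":{"motion":{"type":"array","items":{"type":"array","items":{"type":"number"}}},"squeeze":{"type":"number"}},"required":["motion"]}

```bash
mkdir -p pics; cat > h.py <<'E'
import numpy as np, cv2
from station import ctrl
from scipy.spatial.transform import Rotation as R
def grab(name):
    o=ctrl.get_obs(); c=ctrl.camera(name)
    if name=="wrist":
        T=np.eye(4); T[:3,:3]=R.from_euler('xyz',o['eef_rot']).as_matrix(); T[:3,3]=o['ee_pos']
        c['wc']=T@np.array(c['hand_eye'])
    else: c['wc']=np.linalg.inv(np.array(c['camera_from_world']))
    c['K']=np.array([[c['fx'],0,c['cx']],[0,c['fy'],c['cy']],[0,0,1.]])
    return c
def rays(c,px):
    p=cv2.undistortPoints(np.array(px,float).reshape(-1,1,2),c['K'],np.array(c['dist'],float)).reshape(-1,2)
    d=np.c_[p[:,0],-p[:,1],-np.ones(len(p))]@c['wc'][:3,:3].T
    return c['wc'][:3,3],d
def onz(c,px,z):
    o,d=rays(c,px); return o+d*((z-o[2])/d[:,2])[:,None]
def proj(c,P):
    q=(np.array(P,float).reshape(-1,3)-c['wc'][:3,3])@c['wc'][:3,:3]
    q=q*[1,-1,-1]
    return cv2.projectPoints(q,np.zeros(3),np.zeros(3),c['K'],np.array(c['dist'],float))[0].reshape(-1,2)
def tri(cs,pxs):
    A=np.zeros((3,3));b=np.zeros(3)
    for c,p in zip(cs,pxs):
        o,d=rays(c,[p]);d=d[0]/np.linalg.norm(d);M=np.eye(3)-np.outer(d,d);A+=M;b+=M@o
    return np.linalg.solve(A,b)
def save(c,n): cv2.imwrite(f'pics/{n}.png',cv2.cvtColor(c['image'],cv2.COLOR_RGB2BGR))
E
python3 - <<'E'
from h import *
a=grab('scene');b=grab('side');
im=np.vstack([a['image'],b['image']]);
save(a,'scene0');save(b,'side0');w=grab('wrist');save(w,'wrist0')
print(a['wc'].round(3),b['wc'].round(3),w['wc'].round(3),ctrl.get_obs())
E
```

```text
[[-0.549 -0.552  0.627  1.199]
 [ 0.835 -0.378  0.399  0.345]
 [ 0.017  0.743  0.669  0.814]
 [ 0.     0.     0.     1.   ]] [[-0.997  0.02  -0.071  0.441]
 [-0.07  -0.57   0.819  0.956]
 [-0.025  0.821  0.57   0.835]
 [ 0.     0.     0.     1.   ]] [[ 0.237  0.934  0.268  0.208]
 [-0.971  0.229  0.063 -0.514]
 [-0.002 -0.275  0.961  0.384]
 [ 0.     0.     0.     1.   ]] {'time_s': 0.15, 'qpos': array([-1.39859787e+00,  3.00345211e-01,  1.52145767e+00, -2.68741838e-06,
        1.32071774e+00, -6.66374356e-02]), 'joint_vel': array([ 1.28801336e-03, -6.70284361e-04,  2.40671423e-04,  7.49077610e-05,
        1.35619726e-03, -7.51146534e-04]), 'tau': array([ 1.00994272e-03, -5.31950283e+01, -3.52819490e+01,  7.07861083e-02,
        2.35902588e-02, -5.99210239e-05]), 'ee_pos': array([ 0.13008633, -0.5343641 ,  0.40420751]), 'eef_rot': array([-3.14066657e+00, -5.91945333e-05,  2.38836532e-01]), 'force': array([ 0.64232243,  0.96574811, -0.54294774]), 'moment': array([ 0.04657004, -0.01883618,  0.04233635]), 'grip_force': 0.0, 'grip_width': 0.09363088365972387}
```

View pics/scene0.png

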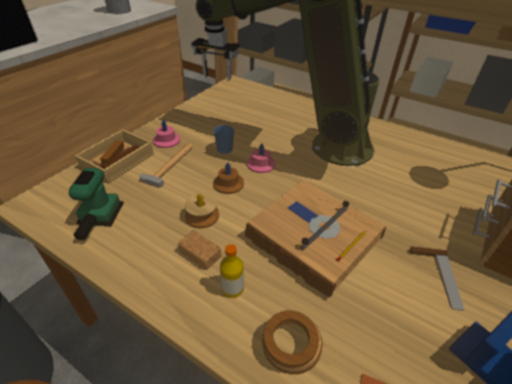

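View pics/side0.png

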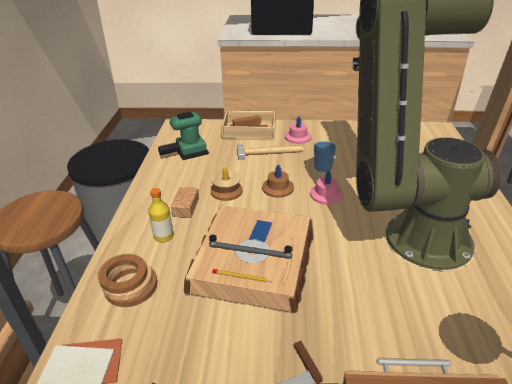

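Scene: the slab is centred near (315,235), with the handle at (303,212), the ring at (325,225) and the bar from (305,243) to (348,207). The wooden-footed blue post is at (229,178). Side: handle at (261,230), sawn edge (228,208)–(313,214), blue post at (278,180). Two pink-footed stands are decoys.

```bash
python3 - <<'E'
from h import *
a=grab('scene');b=grab('side')
def blue(c,box):
    h=cv2.cvtColor(c['image'],cv2.COLOR_RGB2HSV)
    m=cv2.inRange(h,(100,110,40),(130,255,255)); z=np.zeros_like(m);x0,y0,x1,y1=box;z[y0:y1,x0:x1]=m[y0:y1,x0:x1]
    return z
for n,c,bx in (('s',a,(280,195,325,230)),('d',b,(245,215,275,247))):
    m=blue(c,bx); k=max(cv2.findContours(m,0,2)[0],key=cv2.contourArea)
    r=cv2.minAreaRect(k); q=cv2.approxPolyDP(k,3,True)[:,0]
    print(n,cv2.contourArea(k),q.tolist())
for n,c,bx in (('s',a,(220,155,238,182)),('d',b,(270,160,287,182))):
    m=blue(c,bx); ys,xs=np.nonzero(m); print(n,len(xs),xs.min(),xs.max(),ys.min(),ys.max(),[ (y,xs[ys==y].min(),xs[ys==y].max()) for y in sorted(set(ys))])
cr=lambda c,x,y,w,h,s:cv2.resize(c['image'][y:y+h,x:x+w],(w*s,h*s),interpolation=cv2.INTER_CUBIC)
A=cr(a,200,150,200,150,4);B=cr(b,180,150,150,160,4)
cv2.imwrite('pics/ca.png',A[...,::-1]);cv2.imwrite('pics/cb.png',cr(b,180,150,160,150,4)[...,::-1])
E
```

```text
s 148.0 [[290, 207], [308, 220], [314, 216], [296, 203]]
d 253.0 [[257, 221], [250, 239], [263, 241], [270, 223]]Traceback (most recent call last):
  File "<stdin>", line 12, in <module>
    return umr_minimum(a, axis, None, out, keepdims, initial, where)
ValueError: zero-size array to reduction operation minimum which has no identity
```

```bash
python3 - <<'E'
from h import *
a=grab('scene');b=grab('side')
e=tri([a,b],[(293,205),(263.5,222)]); i=tri([a,b],[(311,218),(256.5,240)])
print(e,i)
for z in (.07,.08): print(onz(a,[(290,207),(296,203),(308,220),(314,216)],z).round(3).tolist(),onz(b,[(257,221),(270,223),(250,239),(263,241)],z).round(3).tolist())
def cr(c,x,y,w,h,n):
    cv2.imwrite(f'pics/{n}.png',cv2.resize(c['image'][y:y+h,x:x+w],(w*4,h*4),interpolation=cv2.INTER_CUBIC)[...,::-1])
cr(a,200,150,200,150,'ca');cr(b,180,150,160,150,'cb')
E
```

```text
[0.48731303 0.02824583 0.07346867] [0.50270431 0.09852875 0.06873282]
[[0.498, 0.024, 0.07], [0.472, 0.031, 0.07], [0.516, 0.095, 0.07], [0.491, 0.102, 0.07]] [[0.506, 0.019, 0.07], [0.469, 0.027, 0.07], [0.521, 0.097, 0.07], [0.485, 0.104, 0.07]]
[[0.507, 0.028, 0.08], [0.481, 0.035, 0.08], [0.525, 0.098, 0.08], [0.5, 0.106, 0.08]] [[0.505, 0.031, 0.08], [0.468, 0.039, 0.08], [0.52, 0.108, 0.08], [0.484, 0.115, 0.08]]
```

View pics/ca.png

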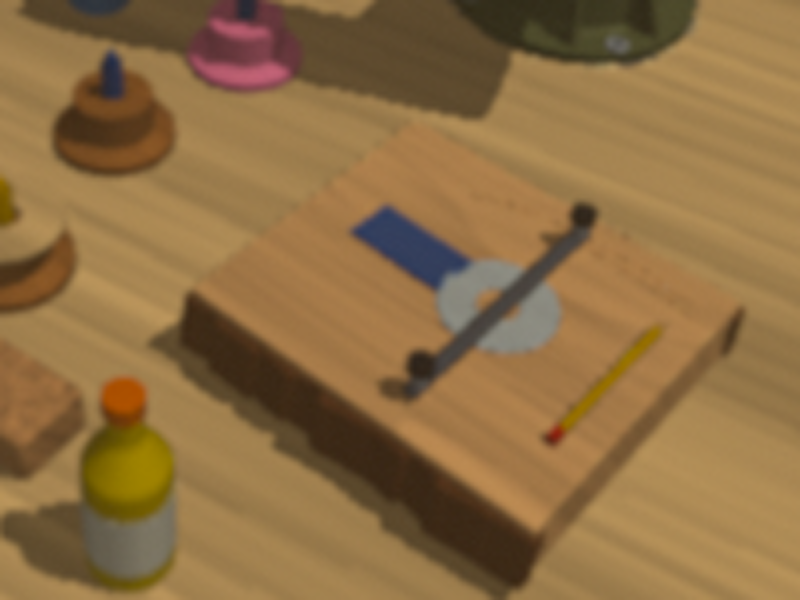

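View pics/cb.png

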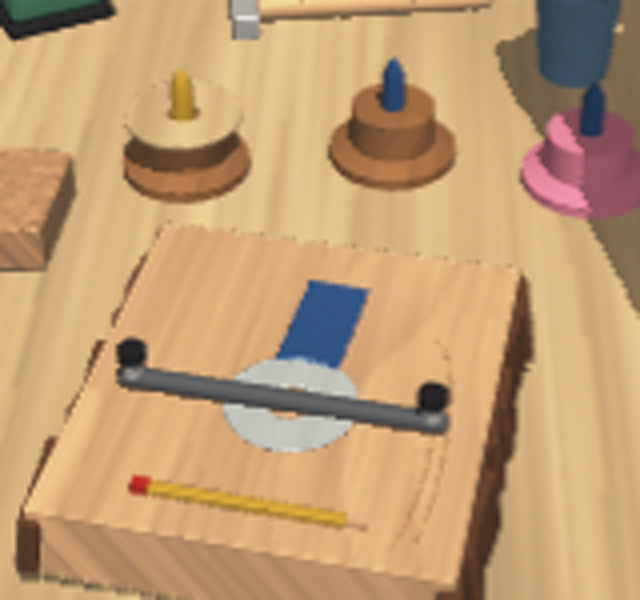

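Crops: scene handle end corners at crop (350,232),(388,206) and sawn edge (190,293)–(415,120); side handle end (310,281),(369,289) and sawn edge (165,226)–(523,267). Blue post with wooden foot: base at (113,97) in the scene crop and (393,108) in the side crop.

```bash
python3 - <<'E'
from h import *
a=grab('scene');b=grab('side')
f=lambda p,x,y:((p[0]+.5)/4-.5+x,(p[1]+.5)/4-.5+y)
for n,p,q in [('sawL',(190,293),(165,226)),('sawR',(415,120),(523,267)),('farL',(540,530),(22,510)),('farR',(743,308),(460,585)),('hL',(350,232),(310,281)),('hR',(388,206),(369,289)),('ptip',(111,50),(393,58)),('pbase',(113,97),(393,108)),('knobL',(422,358),(130,345)),('knobR',(583,208),(433,390)),('ringfar',(562,305),(285,450))]:
    P=tri([a,b],[f(p,200,150),f(q,180,150)])
    e=[np.linalg.norm(proj(c,P)[0]-t) for c,t in ((a,f(p,200,150)),(b,f(q,180,150)))]
    print(n,P.round(4),np.round(e,2))
print(onz(b,[f((393,108),180,150)],.05),onz(a,[f((113,97),200,150)],.05))
E
```

```text
sawL [ 0.6208 -0.0518  0.0645] [0.59 0.58]
sawR [ 0.3537 -0.0054  0.0693] [0.67 0.78]
farL [0.6704 0.247  0.0717] [0.21 0.21]
farR [0.404  0.2905 0.0652] [1.04 1.28]
hL [0.5062 0.0182 0.0722] [0.31 0.33]
hR [0.4641 0.0281 0.0732] [0.6  0.66]
ptip [ 0.4512 -0.2496  0.0968] [0.18 0.19]
pbase [ 0.4509 -0.2503  0.0456] [0.39 0.4 ]
knobL [0.617  0.1327 0.1079] [0.25 0.25]
knobR [0.4191 0.165  0.1067] [0.02 0.02]
ringfar [0.5076 0.1923 0.0862] [2.69 3.01]
[[ 0.45030746 -0.24587479  0.05      ]] [[ 0.45669648 -0.24544482  0.05      ]]
```

>>> servo_tool(motion=[[1, 36.9, 61.8, -3, 63], [1, 36.9, 61.8, -3, 63], [1, 36.9, 61.8, -3, 63], [1, 36.9, 61.8, -3, 63], [1, 36.9, 61.8, -3, 63], [1, 36.9, 61.8, -3, 63], [1, 36.9, 61.8, -3, 63], [1, 36.9, 61.8, -3, 63], [1, 36.9, 61.8, -3, 63], [1, 36.9, 61.8, -3, 63], [1, 36.9, 61.8, -3, 63], [1, 36.9, 61.8, -3, 63], [1, 36.9, 61.8, -3, 63], [1, 36.9, 61.8, -3, 63], [1, 36.9, 61.8, -3, 63], [1, 36.9, 61.8, -3, 63], [1, 36.9, 61.8, -3, 63], [1, 36.9, 61.8, -3, 63]])

```text
time_s: 2.7
ee_pos: [0.4991, 0.0835, 0.3747]
eef_rot: [3.141, -0.0, 1.338]
force: [-0.3, 0.7, 0.9]
grip_width: 0.0004
grip_force: 0.0
```

```bash
python3 - <<'E'
from h import *
w=grab('wrist');save(w,'w1');o=ctrl.get_obs();print(o['ee_pos'],o['eef_rot'],o['force'],o['time_s'])
b=grab('side');print('mallet',onz(b,[(240,152),(302,149),(245,148)],.015).round(3).tolist())
E
```

```text
[0.49907169 0.08350865 0.37468555] [ 3.14151472e+00 -2.64222592e-06  1.33819902e+00] [-0.42938829  0.0188921   0.14630159] 2.75
mallet [[0.601, -0.471, 0.015], [0.359, -0.501, 0.015], [0.584, -0.503, 0.015]]
```

View pics/w1.png

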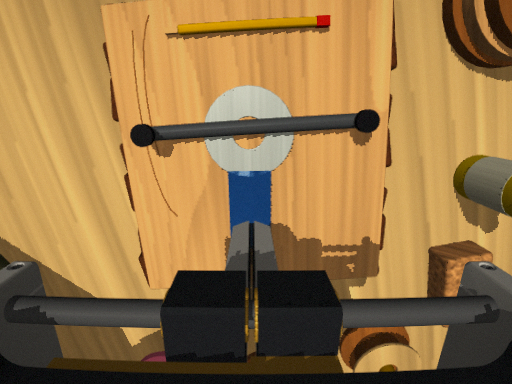

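Wrist view: ring centred near (249,130), handle edges at x≈229 and 271, and the closed fingers over the handle at (251,240).

```bash
python3 - <<'E'
from h import *
w=grab('wrist');h=cv2.cvtColor(w['image'],cv2.COLOR_RGB2HSV)
for z in (.068,.072,.078):
  print(z,onz(w,[(205,130),(293,128),(249,87),(229,200),(271,200),(229,175),(271,175)],z).round(4).tolist())
m=cv2.inRange(h,(100,150,50),(125,255,255));print([(y,np.nonzero(m[y,215:285])[0][[0,-1]]+215) for y in (180,195,210)])
m=cv2.inRange(h,(0,0,120),(179,60,255));ys,xs=np.nonzero(m[80:180,195:300]);P=np.c_[xs+195,ys+80]
k=cv2.convexHull(P.astype(np.int32));print(cv2.fitEllipse(k))
E
```

```text
0.068 [[0.469, 0.1584, 0.068], [0.5554, 0.14, 0.068], [0.5215, 0.188, 0.068], [0.4741, 0.0815, 0.068], [0.5179, 0.0712, 0.068], [0.4809, 0.108, 0.068], [0.5237, 0.098, 0.068]]
0.072 [[0.4696, 0.1584, 0.072], [0.5549, 0.1403, 0.072], [0.5214, 0.1876, 0.072], [0.4747, 0.0827, 0.072], [0.5179, 0.0725, 0.072], [0.4814, 0.1088, 0.072], [0.5236, 0.0989, 0.072]]
0.078 [[0.4707, 0.1585, 0.078], [0.5541, 0.1408, 0.078], [0.5213, 0.1871, 0.078], [0.4756, 0.0844, 0.078], [0.5179, 0.0744, 0.078], [0.4822, 0.11, 0.078], [0.5235, 0.1002, 0.078]]
[(180, array([229, 269])), (195, array([229, 269])), (210, array([230, 269]))]
((248.32080078125, 130.7411651611328), (90.26058959960938, 90.5382080078125), 170.87924194335938)
```

>>> servo_tool(motion=[[1, 0.1, 0.5, -4, 0], [1, 0.1, 0.5, -8, 0], [1, 0.1, 0.5, -9, 0], [1, 0.1, 0.5, -9.4, 0], [1, 0.1, 0.5, -9.6, 0], [1, 0.1, 0.5, -9.7, 0], [1, 0.1, 0.5, -9.7, 0], [1, 0.1, 0.5, -9.7, 0]])

```text
time_s: 3.85
ee_pos: [0.5001, 0.0886, 0.2779]
eef_rot: [3.141, -0.0, 1.338]
force: [0.2, 0.2, -0.6]
grip_width: 0.0007
grip_force: 0.0
```

>>> servo_tool(motion=[[1, 0, 0, -0.1, 0], [1, 0, 0, -0.2, 0], [1, 0, 0, -0.2, 0], [1, 0, 0, -0.2, 0]])

```text
time_s: 4.35
ee_pos: [0.5001, 0.0886, 0.2756]
eef_rot: [-3.142, 0.0, 1.338]
force: [0.9, 0.2, -0.1]
grip_width: 0.0005
grip_force: 0.0
```

>>> servo_tool(motion=[[1, 0, 0, -0.1, 0], [1, 0, 0, -0.1, 0], [1, 0, 0, -0.1, 0]])

```text
time_s: 4.72
ee_pos: [0.5001, 0.0886, 0.2747]
eef_rot: [3.142, 0.0, 1.338]
force: [0.6, 0.3, -0.2]
grip_width: 0.0003
grip_force: 0.0
```

>>> servo_tool(motion=[[1, 0, 0, -0.1, 0], [1, 0, 0, -0.1, 0], [1, 0, 0, -0.1, 0]])

```text
time_s: 5.1
ee_pos: [0.5001, 0.0886, 0.2736]
eef_rot: [-3.141, -0.0, 1.338]
force: [0.1, -0.0, -0.7]
grip_width: 0.0005
grip_force: 0.0
```

>>> servo_tool(motion=[[1, 0, 0, -0.1, 0], [1, 0, 0, -0.1, 0], [1, 0, 0, -0.1, 0]])

```text
time_s: 5.48
ee_pos: [0.5001, 0.0886, 0.2734]
eef_rot: [3.141, -0.0, 1.338]
force: [-4.9, -0.2, 10.4]
grip_width: 0.0004
grip_force: 5.4
```

>>> servo_tool(motion=[[1, 0, 0, -0.05, 0], [1, 0, 0, -0.05, 0], [1, 0, 0, -0.05, 0]])

```text
time_s: 5.85
ee_pos: [0.5001, 0.0886, 0.2734]
eef_rot: [3.141, -0.0, 1.338]
force: [-6.6, -1.1, 17.3]
grip_width: 0.0003
grip_force: 8.5
```

>>> servo_tool(motion=[[1, -0.03, -0.2, 0, 0], [1, -0.08, -0.5, 0, 0], [1, -0.13, -0.8, 0, 0], [1, -0.18, -1.1, 0, 0], [1, -0.23, -1.4, 0, 0], [1, -0.25, -1.5, 0, 0], [1, -0.25, -1.5, 0, 0]])

```text
time_s: 6.72
ee_pos: [0.4981, 0.0741, 0.2734]
eef_rot: [3.139, -0.002, 1.338]
force: [0.2, 5.5, 9.8]
grip_width: 0.0005
grip_force: 4.9
```

```bash
cat > m.py <<'E'
from h import *
w=grab('wrist');h=cv2.cvtColor(w['image'],cv2.COLOR_RGB2HSV)
m=cv2.inRange(h,(100,150,50),(125,255,255));m[260:]=0
k=max(cv2.findContours(m,0,2)[0],key=cv2.contourArea);x,y,W,H=cv2.boundingRect(k)
p=[((x+x+W)/2,y)];print(x,y,W,H,onz(w,p,.0745).round(4),ctrl.get_obs()['ee_pos'],ctrl.get_obs()['force'])
E
python3 m.py
```

```text
217 207 63 53 [[0.5017 0.0951 0.0745]] [0.49810815 0.07412776 0.27343852] [ 0.4998967   5.43285924 10.57297828]
```

>>> servo_tool(motion=[[1, 0, 0, -0.04, 0], [1, 0, 0, -0.04, 0]])

```text
time_s: 7.02
ee_pos: [0.4981, 0.0742, 0.2734]
eef_rot: [3.138, -0.002, 1.338]
force: [-1.6, 7.1, 15.7]
grip_width: 0.0004
grip_force: 7.5
```

>>> servo_tool(motion=[[1, -0.03, -0.2, 0, 0], [1, -0.08, -0.5, 0, 0], [1, -0.13, -0.8, 0, 0], [1, -0.18, -1.1, 0, 0], [1, -0.23, -1.4, 0, 0], [1, -0.25, -1.5, 0, 0], [1, -0.25, -1.5, 0, 0]])

```text
time_s: 7.9
ee_pos: [0.4957, 0.0592, 0.2734]
eef_rot: [3.138, -0.003, 1.338]
force: [0.7, 7.5, 11.9]
grip_width: 0.0005
grip_force: 6.5
```

```bash
python3 m.py
```

```text
217 207 63 53 [[0.4996 0.0803 0.0745]] [0.49575022 0.05923058 0.27341975] [ 2.55619638  8.23772818 13.13104422]
```

>>> servo_tool(motion=[[1, 0, 0, -0.02, 0], [1, -0.05, -0.3, -0.02, 0], [1, -0.1, -0.6, -0.02, 0], [1, -0.15, -0.9, -0.02, 0], [1, -0.2, -1.2, -0.02, 0], [1, -0.25, -1.5, -0.02, 0], [1, -0.3, -1.8, -0.02, 0], [1, -0.33, -2, -0.02, 0], [1, -0.33, -2, -0.02, 0]])

```text
time_s: 9.07
ee_pos: [0.4925, 0.0389, 0.2734]
eef_rot: [3.137, -0.002, 1.338]
force: [1.1, 3.9, 15.7]
grip_width: 0.0001
grip_force: 7.8
```

>>> servo_tool(motion=[[1, 0, 0, 0, 0], [1, -0.05, -0.3, 0, 0], [1, -0.1, -0.6, 0, 0], [1, -0.15, -0.9, 0, 0], [1, -0.2, -1.2, 0, 0], [1, -0.25, -1.5, 0, 0], [1, -0.3, -1.8, 0, 0], [1, -0.33, -2, 0, 0], [1, -0.33, -2, 0, 0]])

```text
time_s: 10.2
ee_pos: [0.4892, 0.0189, 0.2734]
eef_rot: [3.137, -0.002, 1.338]
force: [1.4, 4.0, 15.1]
grip_width: 0.0005
grip_force: 7.9
```

```bash
python3 m.py
```

```text
217 208 63 52 [[0.4929 0.039  0.0745]] [0.48920632 0.01887601 0.27336413] [ 0.78835011  3.67179033 16.90798235]
```

>>> servo_tool(motion=[[1, 0, 0, 0, 0], [1, -0.05, -0.3, 0, 0], [1, -0.1, -0.6, 0, 0], [1, -0.15, -0.9, 0, 0], [1, -0.2, -1.2, 0, 0], [1, -0.25, -1.5, 0, 0], [1, -0.3, -1.8, 0, 0], [1, -0.33, -2, 0, 0], [1, -0.35, -2.1, 0, 0], [1, -0.35, -2.1, 0, 0], [1, -0.35, -2.1, 0, 0]])

```text
time_s: 11.62
ee_pos: [0.4857, -0.0021, 0.2734]
eef_rot: [3.137, -0.002, 1.338]
force: [0.8, 4.6, 16.2]
grip_width: 0.0007
grip_force: 8.0
```

```bash
python3 m.py; python3 - <<'E'
from h import *
b=grab('side');a=grab('scene')
A,B=[cv2.resize(c['image'][y:y+100,x:x+130],(520,400),interpolation=cv2.INTER_CUBIC) for c,x,y in ((a,250,155),(b,215,180))]
cv2.imwrite('pics/e1.png',np.hstack([A[:, :390],B[:,:400]])[...,::-1])
E
```

```text
217 207 63 53 [[0.4896 0.0187 0.0745]] [ 0.48572663 -0.00207507  0.27335047] [ 2.10121052  5.32180204 15.50155211]
```

View pics/e1.png

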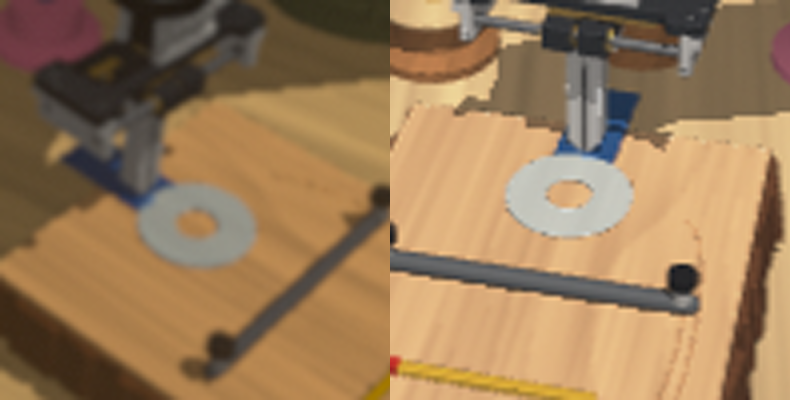

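Crop: the handle now sticks out past the sawn edge and the ring is clear of the bar. Ring centre is at (197,225) in the left crop and (569,195) in the right.

```bash
python3 - <<'E'
from h import *
b=grab('side');a=grab('scene')
ps=(299.2,211.2);pd=(259.7,228.7)
rc=tri([a,b],[ps,pd]);print(rc,onz(a,[ps],.073),onz(b,[pd],.073))
x=np.array([.163,.987])
for c,e in ((b,[(221,206.3),(310.6,216.6)]),(a,[(247.2,222.9),(303.5,179.7)])):
    E=onz(c,e,.072)[:,:2];print(E,'ring->edge',[(rc[:2]-q)@x for q in E], ((onz(c,[pd if c is b else ps],.073)[0,:2]-E[0])@x),((onz(c,[pd if c is b else ps],.073)[0,:2]-E[1])@x))
E
```

```text
[0.49703118 0.05517838 0.07045362] [[0.50075631 0.05720582 0.073     ]] [[0.49634276 0.05650626 0.073     ]]
[[ 0.61800328 -0.0436602 ]
 [ 0.35228139 -0.0043086 ]] ring->edge [np.float64(0.07783522400023388), np.float64(0.08230785661153342)] 0.07903363181907724 0.08350626443037679
[[ 0.62819182 -0.04596964]
 [ 0.35962885 -0.00164136]] ring->edge [np.float64(0.07845390399044698), np.float64(0.0784776583744296)] 0.08106218450949092 0.08108593889347354
```

>>> servo_tool(motion=[[1, 0, 0, 0.5, 0], [1, 0, 0, 2, 0], [1, 0, 0, 5, 0], [0, -0.4, -1.5, 9, 0], [0, -1.2, -4.2, 9, 0], [0, -1.2, -4.2, 9, 0], [0, -1.2, -4.2, 9, 0], [0, -1.2, -4.2, 9, 0], [0, -1.2, -4.2, 9, 0], [0, -1.2, -4.2, 9, 0], [0, -1.2, -4.2, 9, 0]])

```text
time_s: 13.25
ee_pos: [0.473, -0.0443, 0.3615]
eef_rot: [-3.141, 0.0, 1.338]
force: [-0.1, 0.8, 0.1]
grip_width: 0.077
grip_force: 0.0
```

```bash
python3 - <<'E'
from h import *
w=grab('wrist');save(w,'w2');h=cv2.cvtColor(w['image'],cv2.COLOR_RGB2HSV)
m=cv2.inRange(h,(100,150,50),(125,255,255));m[:,:150]=0;m[:,350:]=0
k=max(cv2.findContours(m,0,2)[0],key=cv2.contourArea);q=cv2.approxPolyDP(k,4,True)[:,0]
print(q.tolist(),onz(w,q,.0745).round(4).tolist());print(ctrl.get_obs()['ee_pos'],ctrl.get_obs()['eef_rot'])
E
```

```text
[[231, 133], [234, 218], [274, 218], [275, 133]] [[0.4692, 0.0224, 0.0745], [0.4511, -0.0605, 0.0745], [0.4907, -0.0699, 0.0745], [0.5093, 0.013, 0.0745]]
[ 0.47299983 -0.0443291   0.36149377] [-3.14145607e+00  1.44736294e-05  1.33841141e+00]
```

View pics/w2.png

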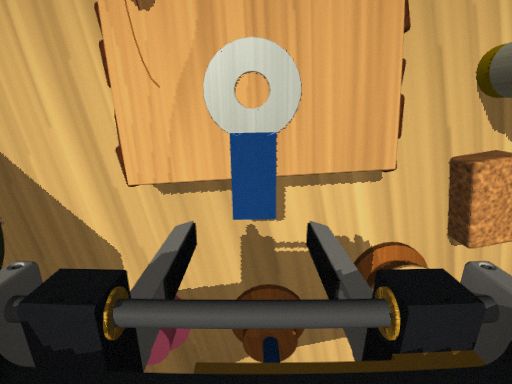

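Wrist view: ring at (252,88), handle from y=133 to 218, slab end at y≈180, so about 4 cm sticks out between the open fingers.

>>> servo_tool(motion=[[0.1, 0.25, 0, -3, 0], [0.1, 0.25, 0, -7, 0], [0.1, 0.25, 0, -9.5, 0], [0.1, 0.25, 0, -10.5, 0], [0.1, 0.25, 0, -10.8, 0], [0.1, 0.25, 0, -10.8, 0], [0.1, 0.25, 0, -10.8, 0]])

```text
time_s: 14.18
ee_pos: [0.4756, -0.0444, 0.2543]
eef_rot: [3.14, -0.0, 1.338]
force: [0.6, -0.4, -0.5]
grip_width: 0.0849
grip_force: 0.0
```

>>> servo_tool(motion=[[1, 0, 0, 0, 0], [1, 0, 0, 0, 0], [1, 0, 0, 0, 0], [1, 0, 0, 0, 0], [1, 0, 0, 0, 0], [1, 0, 0, 0, 0], [1, 0, 0, 0, 0]], squeeze=45)

```text
time_s: 15.05
ee_pos: [0.4755, -0.0444, 0.2535]
eef_rot: [3.142, -0.0, 1.338]
force: [0.5, -0.9, 0.5]
grip_width: 0.0428
grip_force: 45.0
```

Gripped. Lift slowly and check flatness.

>>> servo_tool(motion=[[1, 0, 0, 0.3, 0], [1, 0, 0, 0.8, 0], [1, 0, 0, 1.5, 0], [1, 0, 0, 2.5, 0], [1, 0, 0, 3.5, 0], [1, 0, 0, 4.5, 0], [1, 0, 0, 5.5, 0], [1, 0, 0, 6.5, 0], [1, 0, 0, 7, 0], [1, 0, 0, 7, 0], [1, 0, 0, 7, 0]])

```text
time_s: 16.42
ee_pos: [0.4754, -0.0444, 0.3232]
eef_rot: [-3.141, 0.0, 1.338]
force: [0.5, 0.1, -1.0]
grip_width: 0.0427
grip_force: 45.0
```

```bash
cat > r.py <<'E'
from h import *
def ring():
    w=grab('wrist');h=cv2.cvtColor(w['image'],cv2.COLOR_RGB2HSV)
    m=cv2.inRange(h,(0,0,120),(179,60,255));m[:,:150]=0;m[:,360:]=0;m[250:]=0
    n,l,s,c=cv2.connectedComponentsWithStats(m);i=1+s[1:,4].argmax();m=(l==i).astype(np.uint8)
    cs,hi=cv2.findContours(m,cv2.RETR_CCOMP,1);out=[]
    k=max(cs,key=cv2.contourArea);out=[cv2.fitEllipse(cv2.convexHull(k))]
    ho=[c for c,g in zip(cs,hi[0]) if g[3]>=0 and cv2.contourArea(c)>200]
    out+=[cv2.fitEllipse(c) for c in ho]
    return w,out
E
python3 - <<'E'
from r import *
w,o=ring();print(o);s=ctrl.get_obs();z=s['ee_pos'][2]-.18
print(s['ee_pos'],s['grip_force'],s['force'])
for dz in(0,-.01): print(onz(w,[e[0] for e in o],z+dz).round(4))
save(w,'w3')
# expected ring centre px if flat
d=np.array([.230,.973]);
for L in (.1,.104,.108): print(L,proj(w,[*(s['ee_pos'][:2]+L*d),z+.00125]), 45*w['fx']/1000/np.linalg.norm(w['wc'][:3,3]-[*(s['ee_pos'][:2]+L*d),z])*2)
E
```

```text
[((247.8406524658203, 70.02821350097656), (163.55397033691406, 170.0599365234375), 177.88742065429688), ((247.59063720703125, 73.77603912353516), (59.80781555175781, 63.2686653137207), 178.1292266845703)]
[ 0.47542849 -0.04438104  0.32318139] 44.97458338737488 [ 0.16020331  0.35814746 -0.78787306]
[[0.4974 0.0574 0.1432]
 [0.4969 0.0556 0.1432]]
[[0.4977 0.0588 0.1332]
 [0.4971 0.0569 0.1332]]
0.1 [[251.56517759  77.91216665]] 156.3758772033903
0.104 [[251.5705471   69.94184148]] 155.87845403666935
0.108 [[251.57593106  61.88782658]] 155.29106631892373
```

>>> servo_tool(motion=[[1, -0.4, -3, 0, 0], [1, -1.2, -8, 0, 0], [1, -2, -13, 0, 0], [1, -2.8, -18, 0, 0], [1, -3.5, -23, 0, 0], [1, -4.2, -27.5, 0, 0], [1, -4.5, -30, 0, 0], [1, -4.6, -30.6, 0, 0], [1, -4.6, -30.6, 0, 0], [1, -4.6, -30.6, 0, 0], [1, -4.6, -30.6, 0, 0], [1, -4.6, -30.6, 0, 0]])

```text
time_s: 17.98
ee_pos: [0.4297, -0.35, 0.3237]
eef_rot: [3.141, 0.0, 1.339]
force: [0.8, 0.9, -0.3]
grip_width: 0.0423
grip_force: 45.0
```

```bash
python3 - <<'E'
from r import *
w,o=ring();print(o);s=ctrl.get_obs();z=s['ee_pos'][2]-.18
print(s['ee_pos'],s['eef_rot'],onz(w,[o[0][0]],z).round(4),w['wc'][:3,3]);save(w,'w4')
for Z in(.05,.095):print(proj(w,[.451,-.250,Z]))
cv2.imwrite('pics/w4c.png',cv2.resize(w['image'][0:200,130:390],(780,600))[...,::-1])
E
```

```text
[((247.6773681640625, 70.28492736816406), (163.5801239013672, 171.5802459716797), 178.65713500976562), ((247.62811279296875, 73.94573974609375), (59.93793869018555, 62.635498046875), 178.8414764404297)]
[ 0.42960022 -0.35009605  0.32361129] [3.14153626e+00 3.08074483e-05 1.33876585e+00] [[ 0.4516 -0.2483  0.1436]] [ 0.4482053  -0.27082368  0.3034381 ]
[[248.74180931  88.94806402]]
[[248.21339166  83.41233505]]
```

View pics/w4c.png

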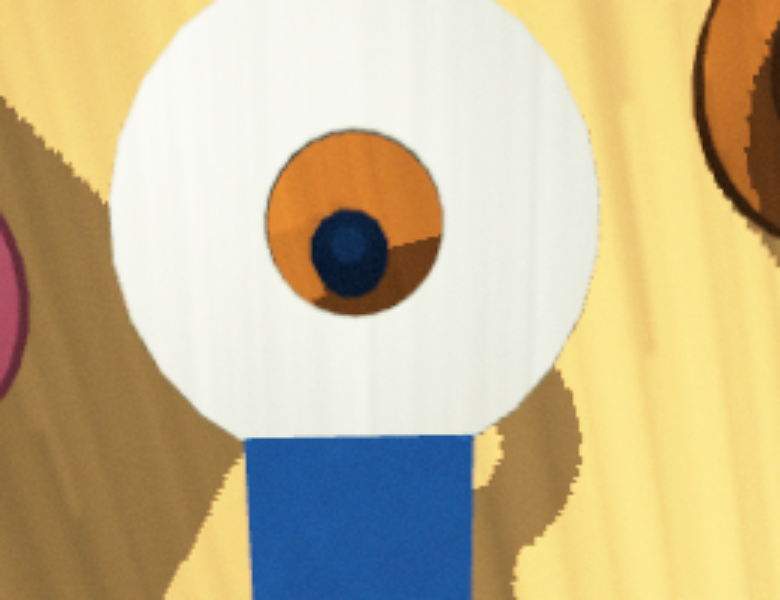

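Crop: the blue post shows through the hole, its tip at crop (348,242) = px (246,81), against the hole centre (354,222) = px (248,74). It is slightly towards the handle from the hole's centre, as perspective predicts.

```bash
python3 - <<'E'
from h import *
w=grab('wrist')
print(onz(w,[(246.1,80.7)],.095),onz(w,[(246.1,80.7)],.099),onz(w,[(246.8,84.5)],.08),'hole',onz(w,[(247.7,73.9)],.1437+.001))
E
```

```text
[[ 0.44992079 -0.24801994  0.095     ]] [[ 0.44988706 -0.24846006  0.099     ]] [[ 0.44992658 -0.24913365  0.08      ]] hole [[ 0.45112863 -0.25034851  0.1447    ]]
```

>>> servo_tool(motion=[[1, -0.1, 0.15, -0.7, 0], [1, -0.1, 0.15, -1.6, 0], [1, -0.1, 0.15, -2.6, 0], [1, -0.1, 0.15, -3.2, 0], [1, -0.1, 0.15, -3.5, 0], [1, -0.1, 0.15, -3.5, 0], [1, -0.1, 0.15, -3.5, 0]])

```text
time_s: 18.95
ee_pos: [0.4285, -0.3489, 0.2888]
eef_rot: [3.141, 0.0, 1.338]
force: [-0.0, 0.4, -1.6]
grip_width: 0.0423
grip_force: 45.0
```

```bash
python3 - <<'E'
from r import *
w,o=ring();s=ctrl.get_obs();z=s['ee_pos'][2]-.1790
h=cv2.cvtColor(w['image'],cv2.COLOR_RGB2HSV)
m=cv2.inRange(h,(95,80,10),(130,255,255));m[105:]=0;m[:45]=0;m[:,:210]=0;m[:,285:]=0
k=max(cv2.findContours(m,0,1)[0],key=cv2.contourArea);e=cv2.fitEllipse(k)
print(s['ee_pos'],o,e,'hole',onz(w,[o[-1][0]],z).round(4),'post',[onz(w,[e[0]],Z).round(4).tolist() for Z in(.07,.08,.09)])
cv2.imwrite('pics/w5c.png',cv2.resize(w['image'][0:200,130:390],(780,600))[...,::-1])
E
```

```text
[ 0.42852091 -0.34890846  0.28885766] [((247.6585235595703, 70.18214416503906), (163.96200561523438, 170.42132568359375), 179.56556701660156), ((247.57086181640625, 73.88581848144531), (59.63534927368164, 62.67939758300781), 177.38690185546875)] ((246.89707946777344, 79.30821228027344), (29.08226776123047, 33.67863464355469), 175.33628845214844) hole [[ 0.4501 -0.2492  0.1099]] post [[[0.4496, -0.2473, 0.07]], [[0.4495, -0.2484, 0.08]], [[0.4494, -0.2495, 0.09]]]
```

View pics/w5c.png

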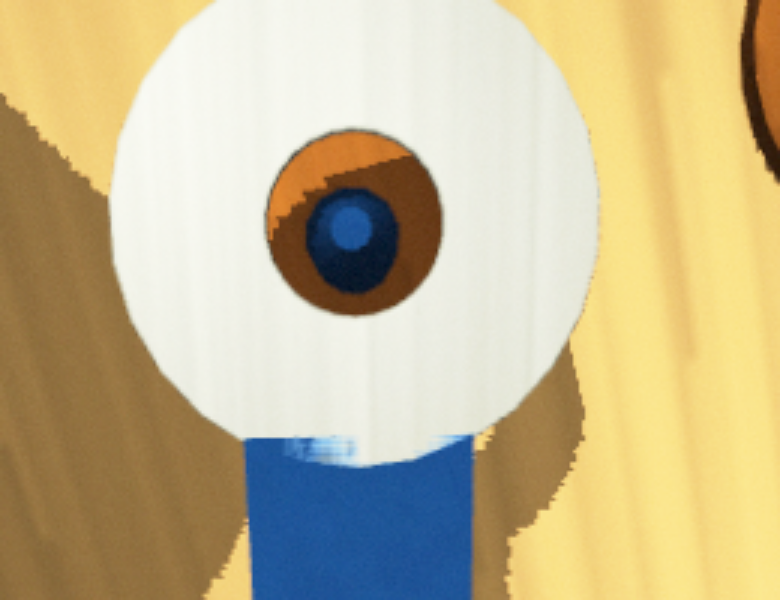

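Crop: tip at (351,229), hole centre (354,222); the post axis is within about 1 mm of the hole's. Lowering.

>>> servo_tool(motion=[[1, -0.05, 0, -0.7, 0], [1, -0.05, 0, -1.5, 0], [1, -0.05, 0, -2.3, 0], [1, -0.05, 0, -3.1, 0], [1, -0.05, 0, -3.9, 0], [1, -0.05, 0, -4.6, 0], [1, -0.05, 0, -5.1, 0], [1, -0.05, 0, -5.3, 0], [1, -0.05, 0, -5.3, 0], [1, -0.05, 0, -5.3, 0]])

```text
time_s: 20.25
ee_pos: [0.428, -0.3489, 0.2358]
eef_rot: [3.141, 0.0, 1.338]
force: [-0.6, 0.6, -0.6]
grip_width: 0.042
grip_force: 45.0
```

>>> servo_tool(motion=[[1, 0, 0, -0.1, 0], [1, 0, 0, -0.2, 0], [1, 0, 0, -0.2, 0], [1, 0, 0, -0.2, 0]])

```text
time_s: 20.75
ee_pos: [0.428, -0.3489, 0.2336]
eef_rot: [3.142, -0.0, 1.338]
force: [0.1, 0.1, -0.9]
grip_width: 0.0423
grip_force: 45.0
```

>>> servo_tool(motion=[[1, 0, 0, -0.1, 0], [1, 0, 0, -0.2, 0], [1, 0, 0, -0.2, 0], [1, 0, 0, -0.2, 0]])

```text
time_s: 21.25
ee_pos: [0.428, -0.3489, 0.2316]
eef_rot: [3.142, 0.0, 1.338]
force: [-0.6, 0.5, 1.5]
grip_width: 0.0425
grip_force: 45.0
```

>>> servo_tool(motion=[[1, 0, 0, -0.03, 0], [1, 0, 0, -0.03, 0], [1, 0, 0, -0.03, 0]])

```text
time_s: 21.62
ee_pos: [0.428, -0.3489, 0.2313]
eef_rot: [3.142, 0.0, 1.338]
force: [-0.6, -1.0, 0.8]
grip_width: 0.0427
grip_force: 45.0
```

>>> servo_tool(motion=[[1, 0, 0, 0, 0], [0.5, 0, 0, 0, 0], [0.4, 0, 0, 0, 0], [0.2, 0, 0, 0, 0], [0.1, 0, 0, 0, 0], [0.1, 0, 0, 0, 0], [0.1, 0, 0, 0, 0]], squeeze=5)

```text
time_s: 22.5
ee_pos: [0.428, -0.3489, 0.2312]
eef_rot: [-3.142, 0.0, 1.338]
force: [0.5, 0.2, 0.4]
grip_width: 0.0844
grip_force: 0.0
```

>>> servo_tool(motion=[[0.1, 0, 0, 1, 0], [0.1, 0, 0, 3, 0], [0.1, 0, 0, 6, 0], [0.1, 0, 0, 9, 0], [0.1, 0, 0, 12, 0], [0.1, 0, 0, 12, 0], [0.1, 0, 0, 12, 0]])

```text
time_s: 23.38
ee_pos: [0.4278, -0.3488, 0.3508]
eef_rot: [-3.141, -0.0, 1.338]
force: [-0.4, -0.2, -1.0]
grip_width: 0.0843
grip_force: 0.0
```

```bash
python3 - <<'E'
from r import *
w=grab('wrist');b=grab('side');s=ctrl.get_obs();print(s['ee_pos'],s['force'],s['grip_width'])
B=cv2.resize(b['image'][130:230,215:315],(400,400),interpolation=cv2.INTER_CUBIC)
W=w['image'][0:300,120:390];W=cv2.resize(W,(360,400))
cv2.imwrite('pics/f.png',np.hstack([B,W])[...,::-1])
E
```

```text
[ 0.42789849 -0.34877801  0.35027999] [-0.15050851  0.31383842 -0.37924421] 0.08479127954495548
```

View pics/f.png

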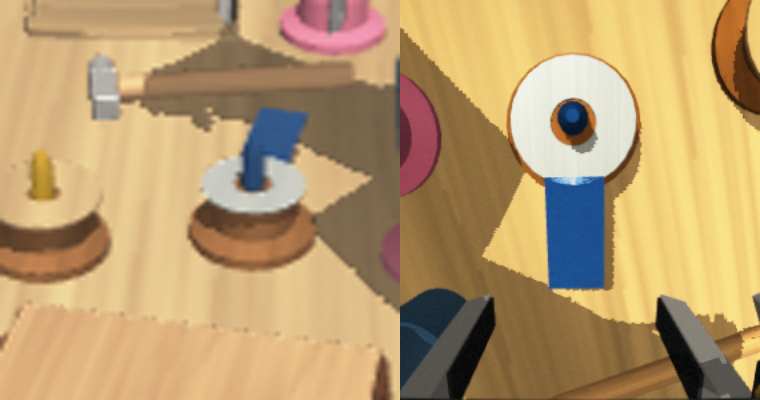

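The ring lies flat on the wooden foot with the blue post centred in its hole at (573,118), and the gripper is clear.

```bash
python3 -c "
from station import ctrl
print(ctrl.hand_in())"
```

```text
the job is handed in; nothing more can be done
None
```

I slid the template out, gripped and lifted it, and released it flat over the blue post; the job is handed in at about 23 s of the 72 s, and the station returned no verdict.

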